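# Slip test for souvenir boats

## Task

Find out which of the two small single-masted boats has a non-slip base: stand both side by side on the upper part of the grey test ramp, above its black line, one on each side of the middle stripe, and let go, so that one slides down to the wooden lip by itself and the other stays put. Then take the boat that stayed up and stand it upright in the middle of the square wooden display stand, and leave the one that slid untouched at the foot of the ramp.

Things in the scene. Friction and masses are not known exactly. Their poses are not given: they have to be found in the camera images.
- boat_a_mid (a point): small wooden boat: block 72 x 40 mm, 26 mm high (grip it across the 40 mm), with a hull, one thin mast and sail along its middle, 68 mm high in all, 0.12 kg. Point: middle, 22 mm above the underside; x along the 72 mm to the bow, z up. Both small boats look alike; one has a slippery underside and the name does not tell which. The 116 mm two-masted boat is no part of the task
- boat_b_mid (a point): small wooden boat: block 72 x 40 mm, 26 mm high (grip it across the 40 mm), with a hull, one thin mast and sail along its middle, 68 mm high in all, 0.12 kg. Point: middle, 22 mm above the underside; x along the 72 mm to the bow, z up. Both small boats look alike; one has a slippery underside and the name does not tell which. The 116 mm two-masted boat is no part of the task
- ramp: fixed grey ramp, 250 mm long (level) x 240 mm wide, sloping 18 deg down to its +x. Origin: on the table under its middle; y across, z up. Surface height 56 mm at x=0, 82 mm at x=-80, 97 mm at the top edge x=-125. Black line across at x=-20, stripe along y=0, both flush; lip 40 mm high at x=125 to 135. Good places: x=-65, y=-60 and 60. The slippery boat slides at once, under 1 s to the lip
- stand: fixed square display stand of light and brown wood, 120 x 120 mm, its flat top 30 mm above the table. Origin: under its middle, on the table; z is up
Things that resemble listed ones, but are neither listed nor needed, are in the scene too. Leave any blue or green look-alike of the part that bears boat_a_mid alone.

How it is judged:
On the way:
1. both boats are let go on the ramp: one has slid to the lip, the other stays at rest above the line (((x of boat_a_mid in the frame of ramp between 0.055 and 0.13 m and y of boat_a_mid in the frame of ramp between -0.12 and 0.12 m and angle between boat_a_mid's own z axis and vertical between 0.2 and 0.43 rad and z of each of boat_a_mid, boat_b_mid in the frame of ramp below 0.13 m and x of boat_b_mid in the frame of ramp between -0.13 and 0 m and y of boat_b_mid in the frame of ramp between -0.12 and 0.12 m and angle between boat_b_mid's own z axis and vertical between 0.2 and 0.43 rad and contact force between the fingers and boat_a below 0.3 N and contact force between the fingers and boat_b below 0.3 N and linear speed of each of boat_a, boat_b below 0.03 m/s) or (x of boat_b_mid in the frame of ramp between 0.055 and 0.13 m and y of boat_b_mid in the frame of ramp between -0.12 and 0.12 m and angle between boat_b_mid's own z axis and vertical between 0.2 and 0.43 rad and z of each of boat_b_mid, boat_a_mid in the frame of ramp below 0.13 m and x of boat_a_mid in the frame of ramp between -0.13 and 0 m and y of boat_a_mid in the frame of ramp between -0.12 and 0.12 m and angle between boat_a_mid's own z axis and vertical between 0.2 and 0.43 rad and contact force between the fingers and boat_a below 0.3 N and contact force between the fingers and boat_b below 0.3 N and linear speed of each of boat_a, boat_b below 0.03 m/s))), for 0.2 s.
At the end, for the whole second after the job is handed in: the boat that stayed up stands upright (within 8 degrees) on the display stand, its middle within 35 mm of the stand's middle along each side; the boat that slid rests on the ramp at the lip, its middle more than 55 mm downhill of the ramp's origin; both are let go and at rest (linear speed of each of boat_a, boat_b below 0.03 m/s and ((x of boat_a_mid in the frame of ramp between 0.055 and 0.13 m and y of boat_a_mid in the frame of ramp between -0.12 and 0.12 m and angle between boat_a_mid's own z axis and vertical between 0.2 and 0.43 rad and z of boat_a_mid in the frame of ramp below 0.13 m and x of boat_b_mid in the frame of stand between -0.035 and 0.035 m and y of boat_b_mid in the frame of stand between -0.035 and 0.035 m and z of boat_b_mid in the frame of stand between 0.044 and 0.06 m and angle between boat_b_mid's own z axis and vertical below 0.15 rad) or (x of boat_b_mid in the frame of ramp between 0.055 and 0.13 m and y of boat_b_mid in the frame of ramp between -0.12 and 0.12 m and angle between boat_b_mid's own z axis and vertical between 0.2 and 0.43 rad and z of boat_b_mid in the frame of ramp below 0.13 m and x of boat_a_mid in the frame of stand between -0.035 and 0.035 m and y of boat_a_mid in the frame of stand between -0.035 and 0.035 m and z of boat_a_mid in the frame of stand between 0.044 and 0.06 m and angle between boat_a_mid's own z axis and vertical below 0.15 rad))); the robot touches nothing.
It fails at once if a boat is touched by the fingers while on the ramp below the black line ((x of boat_a_mid in the frame of ramp between 0.01 and 0.13 m and y of boat_a_mid in the frame of ramp between -0.12 and 0.12 m and angle between boat_a_mid's own z axis and vertical between 0.2 and 0.43 rad and z of boat_a_mid in the frame of ramp below 0.085 m and contact force between the fingers and boat_a above 0.5 N) or (x of boat_b_mid in the frame of ramp between 0.01 and 0.13 m and y of boat_b_mid in the frame of ramp between -0.12 and 0.12 m and angle between boat_b_mid's own z axis and vertical between 0.2 and 0.43 rad and z of boat_b_mid in the frame of ramp below 0.085 m and contact force between the fingers and boat_b above 0.5 N)).
It also fails if it takes over 67 s, if anything falls off the work surface, if the arm or the gripper's body presses on something with over 40 N, if the wrist force passes 120 N, or if a joint passes its speed limit or range.

## Robot

A 6-joint arm with a two-finger parallel gripper is mounted at the origin on the work surface. World frame = base frame: x ahead of the robot, y to its left, z up, the work surface at z = 0. Lengths are in m, angles in rad, forces in N, time in s.
With the tool pointing down it reaches from about 0.375 to 0.975 m from the base axis. Payload 3.8 kg.
Tool frame: the origin (TCP) lies at the very end of the fingers, on their centre line; the grasp point (between the pads) lies 19 mm behind it; z points along the fingers, y is the direction in which the jaws open and shut (so a half turn about z gives the same grasp; the last joint's range is limited). The gripper opens to 88 mm and grips with 3 to 60 N. Pads are 18 mm wide; open, the fingers measure 123 mm over their backs; the gripper's body (75 mm by 187 mm) begins 45 mm behind the grasp point.
Start: joints at [-1.38, 0.264, 1.604, -0, 1.274, -0.037], TCP at [0.152, -0.658, 0.212] pointing down, gripper open.
Joint ranges: [-2.63, 2.63], [-0.94, 2.18], [0.31, 2.57], [-1.31, 4.45], [0, 2.66], [-2.55, 2.55]. Speed limits (rad/s): [2.57, 2.57, 3.14, 3.14, 3.14, 3.14].

## Interface

Orientations are given as a rotation vector (axis times angle).
In Python, from bench import status, optics, ticket gives the robot as it stands. The module is installed in compiled form; this text tells all that it offers.
- The arm moves only by the shell command python3 -m creep 'ROWS'. ROWS is JSON, a list of rows, each a list of 3 entries, a list of its own where there are three numbers: the turn, a rotation vector about the tool's x, y, z in rad, then the shift along the tool's x, y, z in m, then the opening, from 0 (shut) to 1 (fully open). In form: [[[rx, ry, rz], [x, y, z], grip], ...]. A call has 1 to 10 rows; each row is the pose to reach, as a shift and turn from the pose commanded when the call began, along the tool's axes at that moment; what a row does not reach only later rows make up. A row lasts 1/8 s, in which the tool goes at most 62.5 mm and 10.7 degrees, less where a joint would pass 70% of its speed; a pose out of reach is approached as far as the arm can. A call with a gripper value outside its range is refused whole. The fingers move at their own pace and stop on an object; the grip force is fixed at half the most. Time passes only in rows, so rows that repeat a pose let the fingers close. It gives the time, the measured TCP pose, the force and the opening at its end, in the units of the state.
- status.state(): the state, without advancing time (a new reading comes with each control period).
- optics.get_image(name): name is "side" or "top"; returns (picture, depth): 480x640x3 uint8, red, green, blue; 480x640 float32, m along the optical axis (not along the pixel's ray), 0 where there is no reading.
- optics.camera_params(name): a dict with "fx", "fy", "cx", "cy" (pixels), "T" (4x4, takes a point from camera to world coordinates). Camera axes: x right, y down, z forward; pixel columns grow to the right and rows downward; lengths in m; the calibration is good to about 2 mm. A picture is of the moment at which its call begins. camera_params takes no time and is no camera call.
- ticket.sign_off(): hands the job in, once; it reports no verdict.
The state is a dict: "time_s": time; "joint_positions": joint angles; "qvel": joint speeds; "tau": joint torques, N m; "tcp_pos": TCP position; "orientation": TCP orientation; "force": force on the tool from outside, world axes, zero at the start; "ft_torque": the same for the moment, N m; "grip_width": finger opening in m.
Only numpy, scipy, OpenCV 4.12 (cv2) and the standard library are available. Lean on these libraries where they do the work, as an engineer would, in place of code of your own. Each camera call takes 0.05 s, during which the arm holds its last target. There are 200 camera calls.

## Working session

There is one attempt and no reset: what is moved stays moved. The work goes in short steps, Python scripts to look and compute and a shell command to move; the robot and the scene stay as the last step left them, time stands still between calls to the robot, and variables do not carry over. Pictures are saved under pics/ and viewed, about 8 in all and at most 12, crops included, and the job is handed in when it is done.

```bash
mkdir -p pics; python3 - <<'E'
from bench import status, optics
import cv2,numpy as np
print(status.state())
for n in("top","side"):
    im,d=optics.get_image(n); p=optics.camera_params(n); print(n,p)
    cv2.imwrite(f"pics/{n}0.png",im[:,:,::-1]); np.savez(f"pics/{n}0.npz",im=im,d=d)
E
```

```text
{'time_s': 0.0, 'joint_positions': array([-1.37989797e+00,  2.64760400e-01,  1.60534906e+00, -2.37163277e-07,
        1.27367401e+00, -3.68885033e-02]), 'qvel': array([ 0.00170733,  0.00027058, -0.00202901,  0.00028248, -0.00138241,
        0.00038337]), 'tau': array([ 5.15612337e-04, -5.02105272e+01, -3.56872845e+01,  7.28087733e-02,
        2.95183039e-02, -1.76171097e-04]), 'tcp_pos': array([ 0.15229293, -0.65682422,  0.21069663]), 'orientation': array([-3.11906857e+00, -3.56785568e-01,  2.64908496e-04]), 'force': array([ 0.63507076,  0.36866201, -0.37681499]), 'ft_torque': array([0.03483252, 0.00514555, 0.01272555]), 'grip_width': 0.08762755257182077}
top {'fx': 613.6555886488944, 'fy': 613.6555886488944, 'cx': 311.5157042091286, 'cy': 233.71795698693856, 'T': array([[-0.01510238, -0.99199794,  0.12534754,  0.30100867],
       [-0.99984104,  0.01379434, -0.01129677, -0.01785681],
       [ 0.00947729, -0.12549823, -0.99204858,  1.25078016],
       [ 0.        ,  0.        ,  0.        ,  1.        ]])}
side {'fx': 478.6508400126273, 'fy': 478.6508400126273, 'cx': 327.14882940620504, 'cy': 238.877537717281, 'T': array([[ 0.9811969 , -0.10648564,  0.16097657,  0.33614653],
       [-0.191804  , -0.63102601,  0.75167639, -0.70616576],
       [ 0.02153766, -0.7684185 , -0.63958513,  0.61830861],
       [ 0.        ,  0.        ,  0.        ,  1.        ]])}
```

View pics/top0.png

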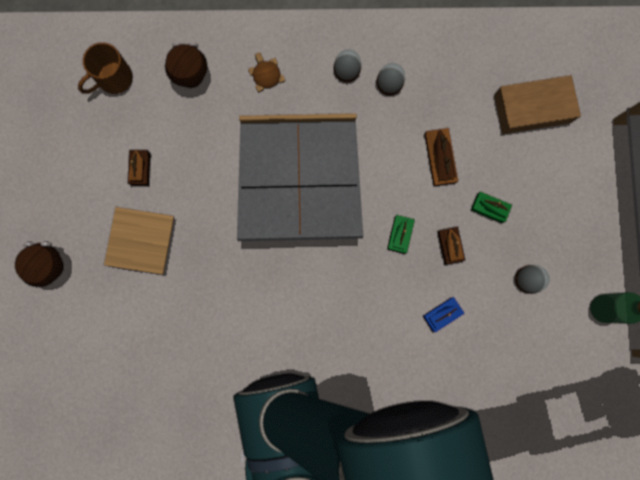

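View pics/side0.png

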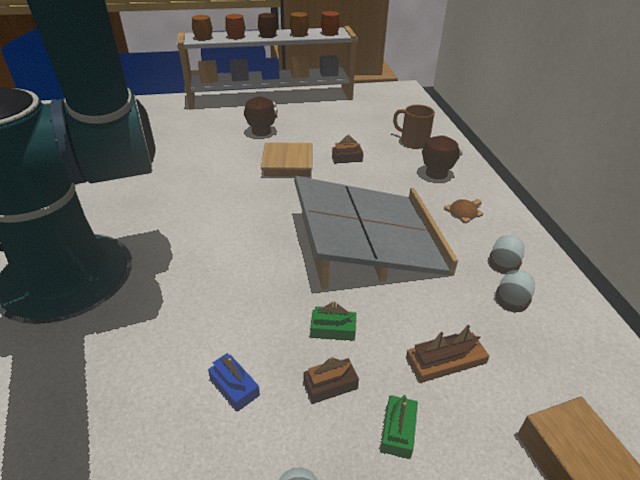

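The top view shows the small brown boats at px (139,167) and (452,245). The ramp is centred near (300,180) with its lip uphill in the image (+x world), and the stand is at (140,240). Next I'll measure them.

```bash
cat > h.py <<'E'
from bench import status, optics
import cv2,numpy as np
from scipy.spatial.transform import Rotation as R
def cloud(n,im=None,d=None):
    if d is None: im,d=optics.get_image(n)
    p=optics.camera_params(n); v,u=np.mgrid[:480,:640]
    P=np.stack([(u-p['cx'])/p['fx']*d,(v-p['cy'])/p['fy']*d,d],-1)@p['T'][:3,:3].T+p['T'][:3,3]
    P[d==0]=np.nan
    return P,im
def rect(Q):
    r=cv2.minAreaRect((Q*1000).astype(np.float32)); b=cv2.boxPoints(r)
    e=[b[1]-b[0],b[2]-b[1]]; l=max(e,key=np.linalg.norm)
    return np.round(r[0],1),np.round(r[1],1),round(float(np.degrees(np.arctan2(l[1],l[0])))%180,1),len(Q)
E
python3 - <<'E'
from h import *
for n in("top","side"):
    z=np.load(f"pics/{n}0.npz"); P,_=cloud(n,z['im'],z['d'])
    P=P.reshape(-1,3); P=P[np.isfinite(P).all(1)]
    g=np.load("pics/top0.npz")
    print(n)
    if n=="top":
        C,_=cloud("top",g['im'],g['d']); c={k:C[v,u] for k,(u,v) in dict(A=(139,167),B=(452,245),stand=(140,240),ramp=(300,178)).items()}; print(c)
    for k,rad,lo,hi in(("A",.06,.02,.031),("A",.06,.01,.1),("B",.06,.02,.031),("B",.06,.01,.1),("stand",.1,.026,.034)):
        m=(np.hypot(*(P[:,:2]-c[k][:2]).T)<rad)&(P[:,2]>lo)&(P[:,2]<hi); print(k,lo,rect(P[m][:,:2]))
    m=(np.hypot(*(P[:,:2]-c['ramp'][:2]).T)<.25)&(P[:,2]>.012)&(P[:,2]<.12)&(abs(P[:,1]-c['ramp'][1])<.16); print('ramp',rect(P[m][:,:2]))
    q=P[m]; 
    A=np.c_[q[:,:2],np.ones(len(q))]; w=np.ones(len(q),bool)
    for _ in range(5):
        s=np.linalg.lstsq(A[w],q[w,2],rcond=None)[0]; w=abs(A@s-q[:,2])<.006
    print('plane',s,'slope',np.degrees(np.arctan(np.hypot(*s[:2]))),np.degrees(np.arctan2(-s[1],-s[0])), rect(q[w][:,:2]))
# table height bias, line pixels
z=np.load("pics/top0.npz");P,_=cloud("top",z['im'],z['d']);print(P[300,200],P[330,150])
crop=cv2.resize(z['im'][130:290,90:480,::-1],None,fx=2,fy=2,interpolation=2);
a=cv2.resize(z['im'][140:200,110:170,::-1],(390,390),interpolation=2);b=cv2.resize(z['im'][215:275,422:482,::-1],(390,390),interpolation=2)
cv2.imwrite("pics/boats.png",np.hstack([a,b]))
E
```

```text
top
{'A': array([0.59412172, 0.31332808, 0.03970606]), 'B': array([ 0.42685832, -0.30917679,  0.04611518]), 'stand': array([0.44740893, 0.31107549, 0.02971138]), 'ramp': array([ 0.56215578, -0.01033419,  0.06329785])}
A 0.02 (array([599.3, 320.4]), array([42. , 73.5]), 178.3, 365)
A 0.01 (array([599.3, 320.1]), array([42.1, 73.4]), 178.9, 770)
B 0.02 (array([ 429.8, -313.3]), array([72. , 41.4]), 10.3, 350)
B 0.01 (array([ 429.8, -313.3]), array([72. , 41.4]), 10.3, 770)
stand 0.026 (array([448.2, 314.1]), array([121.2, 120.2]), 80.2, 3177)
ramp (array([622.2,  -6.7]), array([369.7, 241. ]), 0.4, 15727)
plane [-0.32456467 -0.00384935  0.24085786] slope 17.98278211029679 0.6794992472197252 (array([565.4,  -7.6]), array([255.5, 240.3]), 0.5, 14037)
side
A 0.02 (array([601.2, 318.6]), array([41.5, 71.7]), 179.6, 218)
A 0.01 (array([602., 318.]), array([42.6, 73.2]), 179.5, 586)
B 0.02 (array([ 431.1, -313.7]), array([72. , 41.6]), 10.6, 753)
B 0.01 (array([ 431.1, -313.7]), array([72.2, 41.6]), 10.6, 1639)
stand 0.026 (array([450.2, 314.6]), array([125.3, 119.5]), 80.4, 1144)
ramp (array([623.7,  -6.5]), array([369.1, 244.8]), 0.4, 11455)
plane [-0.32285389  0.00117385  0.24205514] slope 17.892986255224514 -0.2083179944949623 (array([571.7,  -6.8]), array([261.8, 244.9]), 0.5, 9349)
[ 0.32703798  0.19576106 -0.00109891] [0.2686066  0.29485951 0.00222844]
```

View pics/boats.png

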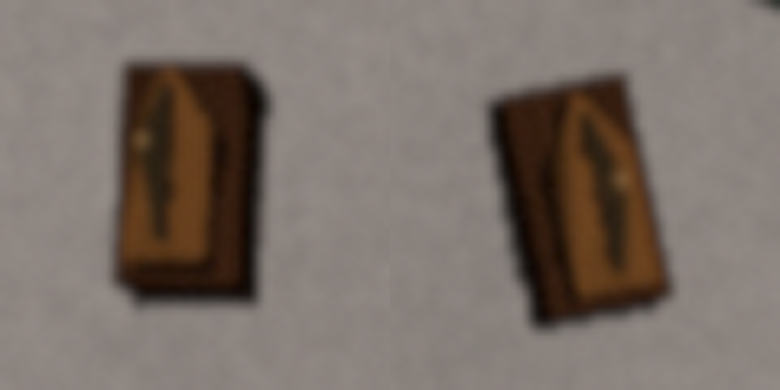

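```bash
cat >> h.py <<'E'
def goals(*gs,s=None):
    s=s or status.state(); p=np.array(s['tcp_pos']); Rc=R.from_rotvec(s['orientation'])
    print('t',round(s['time_s'],2),'tcp',p.round(4),'F',np.round(s['force'],1),'w',round(s['grip_width'],4),'q',np.round(s['joint_positions'],2))
    for x,y,z,yaw,tilt in gs:
        Rg=R.from_euler('ZY',[yaw,tilt],degrees=True)*R.from_matrix(np.diag([1,-1,-1.]))
        print((x,y,z,yaw,tilt),'turn',(Rc.inv()*Rg).as_rotvec().round(3).tolist(),'shift',Rc.inv().apply(np.array([x,y,z])-p).round(4).tolist())
E
python3 -c "
from h import *
goals((.4305,-.3135,.20,10.5,0),(.4305,-.3135,.10,10.5,0),(.4305,-.3135,.008,10.5,0))"
```

```text
t 0.1 tcp [ 0.1523 -0.6569  0.2108] F [0.2 0.4 0.5] w 0.0883 q [-1.38  0.26  1.61 -0.    1.27 -0.04]
(0.4305, -0.3135, 0.2, 10.5, 0) turn [-0.002, -0.0, 0.044] shift [0.3486, -0.2717, 0.0114]
(0.4305, -0.3135, 0.1, 10.5, 0) turn [-0.002, -0.0, 0.044] shift [0.3486, -0.2715, 0.1114]
(0.4305, -0.3135, 0.008, 10.5, 0) turn [-0.002, -0.0, 0.044] shift [0.3486, -0.2713, 0.2034]
```

```bash
python3 -m creep '[[[0,0,0.044],[0.349,-0.272,0.011],1],[[0,0,0.044],[0.349,-0.272,0.011],1],[[0,0,0.044],[0.349,-0.272,0.011],1],[[0,0,0.044],[0.349,-0.272,0.011],1],[[0,0,0.044],[0.349,-0.272,0.011],1],[[0,0,0.044],[0.349,-0.272,0.011],1],[[0,0,0.044],[0.349,-0.272,0.011],1],[[0,0,0.044],[0.349,-0.272,0.011],1],[[0,0,0.044],[0.349,-0.272,0.07],1],[[0,0,0.044],[0.349,-0.272,0.11],1]]'
python3 - <<'E'
from h import *
goals((.4305,-.3135,.1,10.5,0),(.4305,-.3135,.008,10.5,0))
im,_=optics.get_image("side"); cv2.imwrite("pics/s1.png",cv2.resize(im[200:460,180:520,::-1],None,fx=2,fy=2))
E
```

```text
time_s: 1.35
tcp_pos: [0.4299, -0.3138, 0.1001]
orientation: [-3.128, -0.289, 0.002]
force: [0.7, 0.8, -0.1]
grip_width: 0.0881
t 1.35 tcp [ 0.4299 -0.3138  0.1001] F [ 0.7  0.8 -0.1] w 0.0881 q [-0.68  0.09  2.02 -0.    1.03  0.71]
(0.4305, -0.3135, 0.1, 10.5, 0) turn [-0.001, 0.001, 0.001] shift [0.0007, -0.0002, 0.0001]
(0.4305, -0.3135, 0.008, 10.5, 0) turn [-0.001, 0.001, 0.001] shift [0.0008, -0.0002, 0.0921]
```

View pics/s1.png

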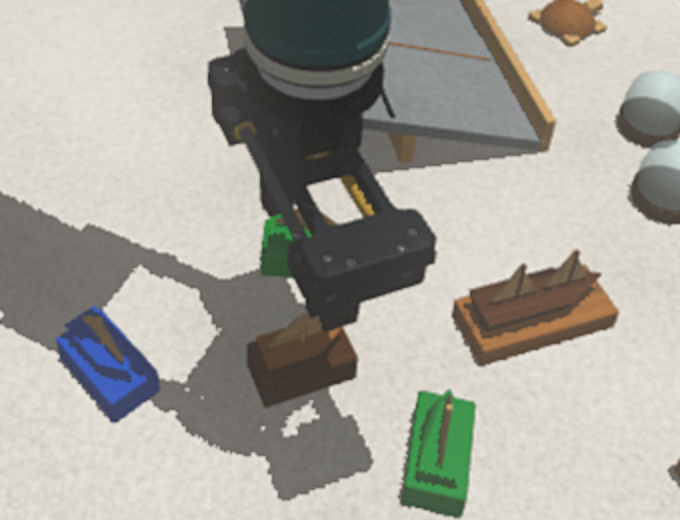

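The gripper stands over boat B (crop about (300,360)), with its jaws across the boat and the green boats clear. I'll descend and close.

```bash
python3 -m creep '[[[0,0,0],[0.001,0,0.05],1],[[0,0,0],[0.001,0,0.08],1],[[0,0,0],[0.001,0,0.092],1],[[0,0,0],[0.001,0,0.092],0.3],[[0,0,0],[0.001,0,0.092],0.3],[[0,0,0],[0.001,0,0.092],0.3],[[0,0,0],[0.001,0,0.092],0.3],[[0,0,0],[0.001,0,0.092],0.3]]'
python3 -c "
from h import *
goals()"
```

```text
time_s: 2.4
tcp_pos: [0.4323, -0.3137, 0.0105]
orientation: [3.128, 0.288, 0.001]
force: [0.3, -0.3, 0.2]
grip_width: 0.0404
t 2.4 tcp [ 0.4323 -0.3137  0.0105] F [ 0.3 -0.3  0.2] w 0.0404 q [-0.67  0.21  2.08  0.    0.85  0.71]
```

```bash
python3 -c "
from h import *
goals((.432,-.3137,.16,10.5,0),(.5376,-.067,.183,.4,18),(.5066,-.067,.0885,.4,18))"
```

```text
t 2.4 tcp [ 0.4323 -0.3137  0.0105] F [ 0.3 -0.3  0.2] w 0.0404 q [-0.67  0.21  2.08  0.    0.85  0.71]
(0.432, -0.3137, 0.16, 10.5, 0) turn [0.001, -0.001, 0.001] shift [-0.0002, 0.0, -0.1495]
(0.5376, -0.067, 0.183, 0.4, 18) turn [0.028, -0.314, 0.175] shift [0.1488, -0.2232, -0.1726]
(0.5066, -0.067, 0.0885, 0.4, 18) turn [0.028, -0.314, 0.175] shift [0.1183, -0.2289, -0.0781]
```

```bash
python3 -m creep '[[[0,0,0],[0,0,-0.06],0.3],[[0,0,0],[0,0,-0.12],0.3],[[0,0,0],[0,0,-0.17],0.3],[[0.007,-0.08,0.04],[0.04,-0.06,-0.172],0.3],[[0.014,-0.16,0.09],[0.075,-0.115,-0.172],0.3],[[0.021,-0.24,0.13],[0.112,-0.168,-0.172],0.3],[[0.028,-0.314,0.175],[0.149,-0.223,-0.172],0.3],[[0.028,-0.314,0.175],[0.149,-0.223,-0.172],0.3],[[0.028,-0.314,0.175],[0.134,-0.226,-0.125],0.3],[[0.028,-0.314,0.175],[0.134,-0.226,-0.125],0.3]]'
python3 - <<'E'
from h import *
goals((.5066,-.067,.0885,.4,18))
im,_=optics.get_image("side"); cv2.imwrite("pics/s2.png",cv2.resize(im[100:360,230:570,::-1],None,fx=2,fy=2))
E
```

```text
time_s: 3.65
tcp_pos: [0.5182, -0.0666, 0.1318]
orientation: [3.101, 0.012, -0.506]
force: [0.2, -1.1, -0.5]
grip_width: 0.0263
t 3.65 tcp [ 0.5182 -0.0666  0.1318] F [ 0.2 -1.1 -0.5] w 0.0263 q [-0.14  0.27  1.78 -0.05  1.41  1.44]
(0.5066, -0.067, 0.0885, 0.4, 18) turn [-0.001, 0.009, 0.001] shift [0.0028, 0.0003, 0.0447]
```

View pics/s2.png

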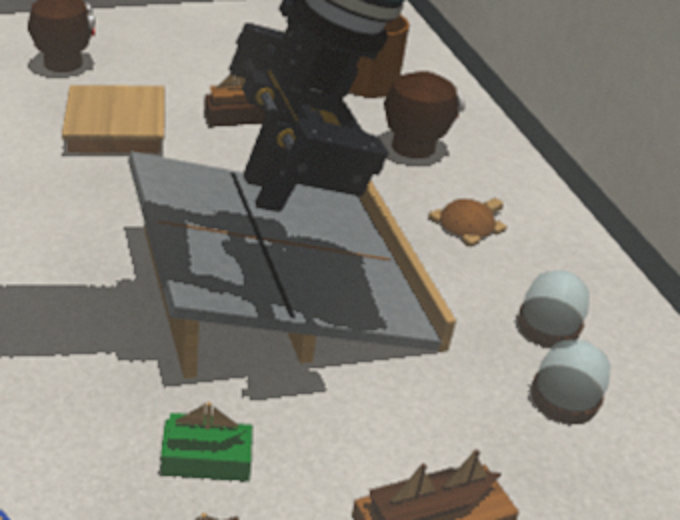

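The hand is empty: opening 26 mm, and boat B's sail still shows at crop (205,517). I'll check what state it was left in.

```bash
python3 - <<'E'
from h import *
for n in("top","side"):
    P,im=cloud(n); 
    Q=P.reshape(-1,3); Q=Q[np.isfinite(Q).all(1)]
    for lo,hi in((.018,.031),(.01,.1)):
        m=(np.hypot(*(Q[:,:2]-[.431,-.3135]).T)<.06)&(Q[:,2]>lo)&(Q[:,2]<hi); print(n,rect(Q[m][:,:2]),Q[m][:,2].max())
    if n=="side": cv2.imwrite("pics/s3.png",cv2.resize(im[330:430,270:400,::-1],None,fx=5,fy=5,interpolation=2))
E
```

```text
top (array([ 429.9, -313.6]), array([72.7, 41.8]), 8.9, 372) 0.030976743299716558
top (array([ 430. , -313.9]), array([72.1, 42.6]), 10.0, 768) 0.07167772044369625
side (array([ 430.9, -313.7]), array([71.5, 41.8]), 9.9, 801) 0.030979944651386093
side (array([ 431.1, -313.9]), array([71.8, 41.8]), 9.5, 1642) 0.07173853807827568
```

View pics/s3.png

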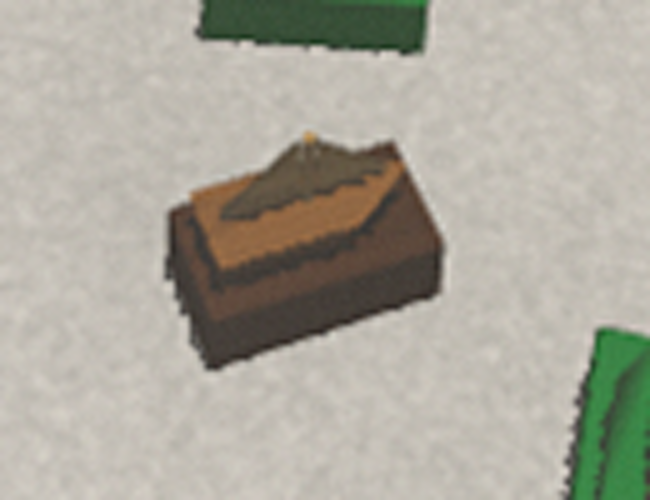

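Boat B is upright and unmoved, so the lift began before the grip force had built up. I'll go back and close for longer.

```bash
python3 -c "
from h import *
goals((.53,-.07,.17,.4,18),(.4308,-.3137,.14,9.8,0),(.4308,-.3137,.09,9.8,0))"
```

```text
t 3.8 tcp [ 0.5231 -0.0678  0.1365] F [ 0.  -0.7  0. ] w 0.0265 q [-0.14  0.27  1.78 -0.05  1.41  1.44]
(0.53, -0.07, 0.17, 0.4, 18) turn [-0.0, -0.001, -0.001] shift [-0.0038, 0.0023, -0.034]
(0.4308, -0.3137, 0.14, 9.8, 0) turn [-0.026, 0.312, -0.163] shift [-0.0904, 0.2453, 0.0256]
(0.4308, -0.3137, 0.09, 9.8, 0) turn [-0.026, 0.312, -0.163] shift [-0.075, 0.2453, 0.0732]
```

```bash
python3 -m creep '[[[0,0,0],[-0.004,0.002,-0.034],1],[[-0.005,0.08,-0.04],[-0.025,0.062,-0.03],1],[[-0.012,0.16,-0.08],[-0.047,0.122,-0.02],1],[[-0.02,0.24,-0.12],[-0.07,0.183,0],1],[[-0.026,0.312,-0.163],[-0.09,0.245,0.026],1],[[-0.026,0.312,-0.163],[-0.09,0.245,0.026],1],[[-0.026,0.312,-0.163],[-0.075,0.245,0.073],1],[[-0.026,0.312,-0.163],[-0.075,0.245,0.073],1],[[-0.026,0.312,-0.163],[-0.075,0.245,0.073],1]]'
python3 -c "
from h import *
goals((.4308,-.3137,.0085,9.8,0))"
```

```text
time_s: 4.92
tcp_pos: [0.4317, -0.3129, 0.0906]
orientation: [3.129, 0.27, -0.001]
force: [0.4, 0.2, 0.5]
grip_width: 0.0881
t 4.92 tcp [ 0.4317 -0.3129  0.0906] F [0.4 0.2 0.5] w 0.0881 q [-0.67  0.11  2.03 -0.    1.01  0.73]
(0.4308, -0.3137, 0.0085, 9.8, 0) turn [0.001, 0.001, 0.001] shift [-0.001, 0.0005, 0.0821]
```

```bash
python3 -m creep '[[[0,0,0],[-0.001,0,0.05],1],[[0,0,0],[-0.001,0,0.082],1],[[0,0,0],[-0.001,0,0.082],0.2],[[0,0,0],[-0.001,0,0.082],0.2],[[0,0,0],[-0.001,0,0.082],0.2],[[0,0,0],[-0.001,0,0.082],0.2],[[0,0,0],[-0.001,0,0.082],0.2],[[0,0,0],[-0.001,0,0.082],0.2],[[0,0,0],[-0.001,0,0.082],0.2],[[0,0,0],[-0.001,0,0.082],0.2]]'
python3 -m creep '[[[0,0,0],[0,0,-0.003],0.2],[[0,0,0],[0,0,-0.02],0.2],[[0,0,0],[0,0,-0.04],0.2],[[0,0,0],[0,0,-0.04],0.2]]'
python3 -c "
from h import *
goals((.5376,-.067,.183,.4,18),(.5066,-.067,.0885,.4,18))"
```

```text
time_s: 6.18
tcp_pos: [0.429, -0.3128, 0.0068]
orientation: [-3.13, -0.269, 0.004]
force: [0.8, 0.1, 0.9]
grip_width: 0.0233
time_s: 6.68
tcp_pos: [0.431, -0.3141, 0.0494]
orientation: [3.127, 0.269, 0.002]
force: [0.3, 0.0, -1.5]
grip_width: 0.0232
t 6.67 tcp [ 0.431  -0.3141  0.0494] F [ 0.3  0.  -1.5] w 0.0232 q [-0.68  0.16  2.06 -0.    0.92  0.72]
(0.5376, -0.067, 0.183, 0.4, 18) turn [0.029, -0.315, 0.163] shift [0.1474, -0.2248, -0.1342]
(0.5066, -0.067, 0.0885, 0.4, 18) turn [0.029, -0.315, 0.163] shift [0.1168, -0.2304, -0.0398]
```

```bash
python3 - <<'E'
from h import *
goals()
im,_=optics.get_image("side"); a=cv2.resize(im[270:430,240:440,::-1],(600,480),interpolation=2)
cv2.imwrite("pics/s4.png",a)
im,_=optics.get_image("top"); cv2.imwrite("pics/t4.png",cv2.resize(im[185:305,390:540,::-1],(600,480),interpolation=2))
E
```

```text
t 6.67 tcp [ 0.431  -0.3141  0.0494] F [ 0.3  0.  -1.5] w 0.0232 q [-0.68  0.16  2.06 -0.    0.92  0.72]
```

View pics/s4.png

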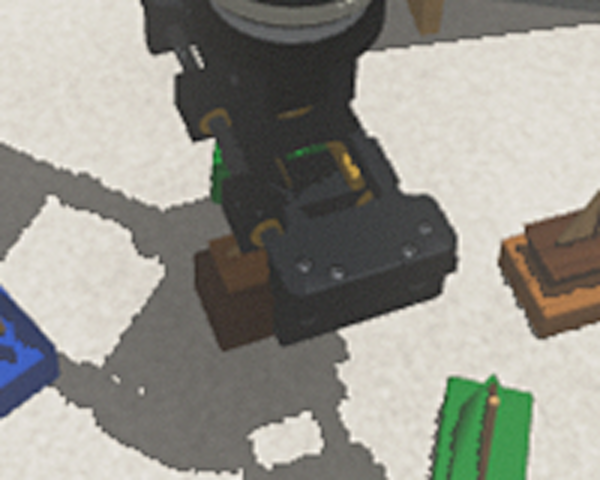

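Boat B is now lifted level in the grip, and the −1.5 N force matches its weight. The opening readout at contact is 23 mm, so the earlier 0.3 setting stopped short. Now to the ramp.

```bash
python3 -m creep '[[[0,0,0],[0,0,-0.06],0],[[0,0,0],[0,0,-0.12],0],[[0.007,-0.08,0.04],[0.04,-0.06,-0.134],0],[[0.014,-0.16,0.08],[0.075,-0.115,-0.134],0],[[0.021,-0.24,0.12],[0.112,-0.168,-0.134],0],[[0.029,-0.315,0.163],[0.147,-0.225,-0.134],0],[[0.029,-0.315,0.163],[0.147,-0.225,-0.134],0],[[0.029,-0.315,0.163],[0.132,-0.227,-0.087],0],[[0.029,-0.315,0.163],[0.132,-0.227,-0.087],0],[[0.029,-0.315,0.163],[0.132,-0.227,-0.087],0]]'
python3 - <<'E'
from h import *
goals((.5082,-.067,.0941,.4,18),(.5066,-.067,.088,.4,18))
P,im=cloud("side"); cv2.imwrite("pics/s5.png",cv2.resize(im[130:330,270:470,::-1],(600,600),interpolation=2))
E
```

```text
time_s: 8.02
tcp_pos: [0.5207, -0.0673, 0.1342]
orientation: [-3.1, -0.01, 0.497]
force: [0.2, 0.1, -1.2]
grip_width: 0.0234
t 8.03 tcp [ 0.5207 -0.0673  0.1342] F [ 0.2  0.1 -1.2] w 0.0234 q [-0.14  0.27  1.78 -0.05  1.41  1.43]
(0.5082, -0.067, 0.0941, 0.4, 18) turn [-0.003, 0.004, -0.0] shift [0.0007, -0.0002, 0.042]
(0.5066, -0.067, 0.088, 0.4, 18) turn [-0.003, 0.004, -0.0] shift [0.0011, -0.0002, 0.0483]
```

View pics/s5.png

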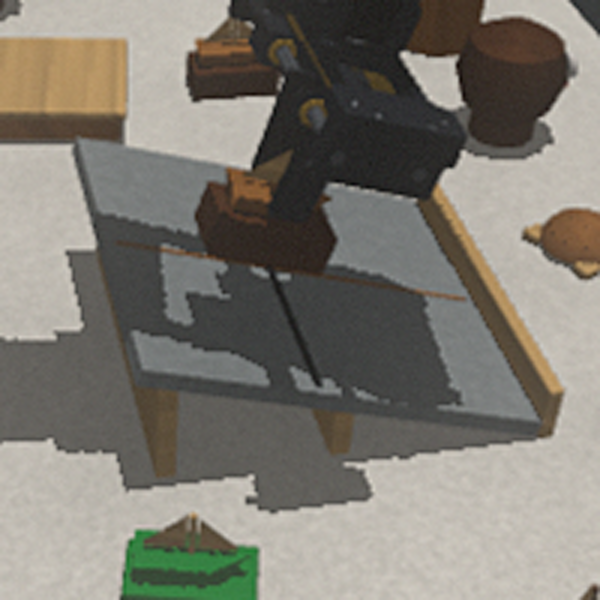

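```bash
python3 - <<'E'
from h import *
s=status.state(); P,im=cloud("side")
Rc=R.from_rotvec(s['orientation']).as_matrix(); Q=(P-s['tcp_pos'])@Rc
hsv=cv2.cvtColor(im,cv2.COLOR_RGB2HSV)
m=(hsv[...,1]>70)&(hsv[...,0]<20)&(np.linalg.norm(np.nan_to_num(Q,nan=9),axis=-1)<.07)
q=Q[m]*1000; print(len(q))
for z in range(-60,45,4):
    w=q[(q[:,2]>=z)&(q[:,2]<z+4)]
    if len(w)>3: print(z,len(w),'x',w[:,0].min().round(),w[:,0].max().round(),'y',np.percentile(w[:,1],[5,50,95]).round())
dk=(hsv[...,2]<70)&(hsv[...,1]<70)&(np.linalg.norm(np.nan_to_num(Q,nan=9),axis=-1)<.05)
k=Q[dk]*1000
for z in range(-30,20,5):
    w=k[(k[:,2]>=z)&(k[:,2]<z+5)]
    if len(w)>3: print('dark',z,len(w),'x',w[:,0].min().round(),w[:,0].max().round(),'y',np.percentile(w[:,1],[5,50,95]).round())
E
```

```text
759
-60 5 x -9.0 -3.0 y [-1.  2. 12.]
-56 12 x -12.0 -3.0 y [-1.  2.  4.]
-52 11 x -15.0 -4.0 y [1. 2. 4.]
-48 21 x -20.0 -2.0 y [-0.  2.  4.]
-44 16 x -22.0 -4.0 y [0. 1. 4.]
-40 50 x -30.0 27.0 y [-8.  4. 14.]
-36 79 x -29.0 28.0 y [-6.  5. 13.]
-32 26 x -29.0 24.0 y [-7. 10. 13.]
-28 24 x -28.0 30.0 y [-7.  9. 11.]
-24 183 x -35.0 35.0 y [-9. 12. 20.]
-20 63 x -35.0 35.0 y [-11.  20.  21.]
-16 62 x -35.0 34.0 y [-9. 20. 22.]
-12 50 x -35.0 34.0 y [-10.  20.  22.]
-8 53 x -35.0 34.0 y [-8. 20. 22.]
-4 68 x -35.0 36.0 y [-11.  20.  22.]
0 36 x -35.0 35.0 y [-3. 20. 22.]
dark -30 5 x -9.0 10.0 y [16. 21. 22.]
dark -25 78 x -35.0 36.0 y [-1. 13. 21.]
dark -20 42 x -34.0 36.0 y [15. 20. 22.]
dark -15 49 x -35.0 36.0 y [15. 21. 22.]
dark -10 47 x -34.0 36.0 y [13. 20. 22.]
dark -5 44 x -34.0 35.0 y [ 5. 20. 22.]
dark 0 21 x -34.0 37.0 y [17. 20. 21.]
```

The boat's underside is about 3–6 mm beyond the TCP, with x and y centred in the grip. I'll descend in stages and watch the force.

```bash
python3 -m creep '[[[0,0,0],[0,0,0.03],0],[[0,0,0],[0,0,0.044],0],[[0,0,0],[0,0,0.049],0],[[0,0,0],[0,0,0.049],0],[[0,0,0],[0,0,0.049],0]]'
python3 -c "
from h import *
goals((.505,-.067,.0832,.4,18))"
```

```text
time_s: 8.75
tcp_pos: [0.5063, -0.0666, 0.0879]
orientation: [-3.101, -0.011, 0.495]
force: [0.4, 0.8, -2.4]
grip_width: 0.0233
t 8.75 tcp [ 0.5063 -0.0666  0.0879] F [ 0.4  0.8 -2.4] w 0.0233 q [-0.15  0.29  1.85 -0.05  1.32  1.44]
(0.505, -0.067, 0.0832, 0.4, 18) turn [-0.003, 0.002, 0.001] shift [0.0002, 0.0004, 0.0049]
```

```bash
python3 -m creep '[[[0,0,0],[0,0,0.003],0],[[0,0,0],[0,0,0.003],0]]'; python3 -m creep '[[[0,0,0],[0,0,0.0025],0],[[0,0,0],[0,0,0.0025],0]]'
```

```text
time_s: 9.0
tcp_pos: [0.5044, -0.0665, 0.0842]
orientation: [-3.1, -0.011, 0.497]
force: [0.1, 0.5, -2.1]
grip_width: 0.0233
time_s: 9.25
tcp_pos: [0.505, -0.0666, 0.0833]
orientation: [-3.101, -0.011, 0.493]
force: [1.0, -0.4, 4.7]
grip_width: 0.0236
```

The boat is on the ramp (+4.7 N). Now I'll release it and back off.

```bash
python3 -m creep '[[[0,0,0],[0,0,0],1],[[0,0,0],[0,0,0],1],[[0,0,0],[0,0,0],1],[[0,0,0],[0,0,0],1],[[0,0,0],[0,0,-0.04],1],[[0,0,0],[0,0,-0.1],1],[[0,0,0],[0,0,-0.16],1],[[0,0,0],[0,0,-0.16],1]]'
python3 - <<'E'
from h import *
goals((.6003,.3192,.2,-1,0),(.6003,.3192,.09,-1,0))
P,im=cloud("side"); cv2.imwrite("pics/s6.png",cv2.resize(im[130:330,200:480,::-1],(700,500),interpolation=2))
E
```

```text
time_s: 10.25
tcp_pos: [0.558, -0.0671, 0.2394]
orientation: [-3.105, -0.011, 0.48]
force: [-0.4, 0.1, 0.4]
grip_width: 0.0881
t 10.25 tcp [ 0.558  -0.0671  0.2394] F [-0.4  0.1  0.4] w 0.0881 q [-0.14  0.25  1.6  -0.04  1.59  1.43]
(0.6003, 0.3192, 0.2, -1, 0) turn [0.003, 0.307, 0.025] shift [0.055, -0.3859, 0.0244]
(0.6003, 0.3192, 0.09, -1, 0) turn [0.003, 0.307, 0.025] shift [0.0882, -0.3858, 0.1293]
```

View pics/s6.png

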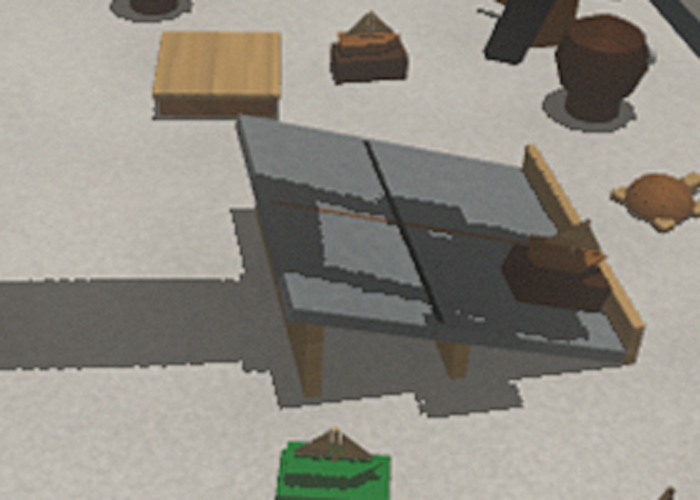

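B slid to the lip (crop (560,270)), upright against it, so A should be the non-slip boat. Fetching A.

```bash
python3 -m creep '[[[0,0.05,0.005],[0.009,-0.06,0],1],[[0,0.1,0.01],[0.018,-0.12,0],1],[[0,0.15,0.01],[0.027,-0.18,0],1],[[0,0.2,0.02],[0.036,-0.24,0.01],1],[[0,0.26,0.02],[0.045,-0.3,0.02],1],[[0.003,0.307,0.025],[0.055,-0.36,0.024],1],[[0.003,0.307,0.025],[0.055,-0.386,0.024],1],[[0.003,0.307,0.025],[0.07,-0.386,0.08],1],[[0.003,0.307,0.025],[0.088,-0.386,0.129],1],[[0.003,0.307,0.025],[0.088,-0.386,0.129],1]]'
python3 -m creep '[[[0,0,0],[0,0,0],1],[[0,0,0],[0,0,0],1]]'
python3 - <<'E'
from h import *
goals((.6003,.3192,.008,-1,0))
P,im=cloud("side"); cv2.imwrite("pics/s7.png",cv2.resize(im[60:260,200:480,::-1],(700,500),interpolation=2))
E
```

```text
time_s: 11.55
tcp_pos: [0.5891, 0.3168, 0.0779]
orientation: [3.137, -0.029, -0.037]
force: [0.5, -0.1, 0.3]
grip_width: 0.0881
time_s: 11.8
tcp_pos: [0.5966, 0.3207, 0.0882]
orientation: [-3.137, 0.029, 0.01]
force: [-0.2, -0.4, 0.5]
grip_width: 0.088
t 11.8 tcp [0.5966 0.3207 0.0882] F [-0.2 -0.4  0.5] w 0.088 q [0.45 0.37 1.71 0.01 1.07 2.04]
(0.6003, 0.3192, 0.008, -1, 0) turn [-0.004, 0.007, -0.001] shift [0.0043, 0.0018, 0.0802]
```

View pics/s7.png

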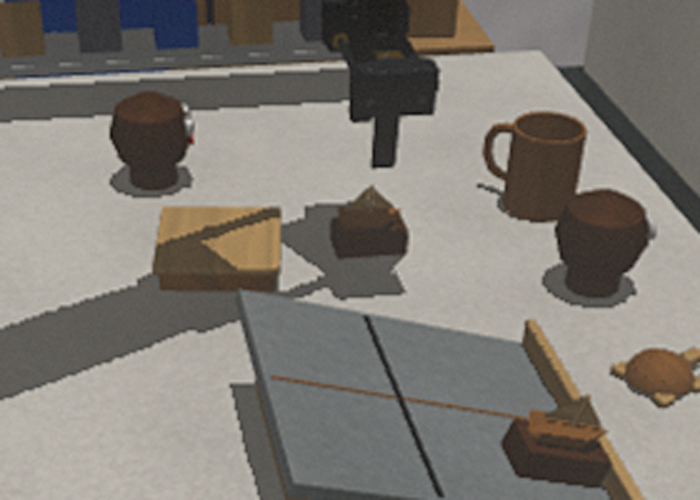

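The gripper is above A with clear surroundings, and B rests at the lip. I'll descend, close and lift.

```bash
python3 -m creep '[[[0,0.006,0],[0.003,0.001,0.05],1],[[0,0.006,0],[0.003,0.001,0.08],1],[[0,0.006,0],[0.003,0.001,0.08],1],[[0,0.006,0],[0.003,0.001,0.08],0],[[0,0.006,0],[0.003,0.001,0.08],0],[[0,0.006,0],[0.003,0.001,0.08],0],[[0,0.006,0],[0.003,0.001,0.08],0],[[0,0.006,0],[0.003,0.001,0.08],0],[[0,0.006,0],[0.003,0.001,0.08],0],[[0,0.006,0],[0.003,0.001,0.08],0]]'
python3 -m creep '[[[0,0,0],[0,0,0],0],[[0,0,0],[0,0,0],0],[[0,0,0],[0,0,-0.02],0],[[0,0,0],[0,0,-0.06],0],[[0,0,0],[0,0,-0.12],0],[[0,0,0],[0,0,-0.18],0],[[0,0,0],[0,0,-0.2],0],[[0,0,0],[0,0,-0.2],0],[[0,0,0],[0,0,-0.2],0]]'
python3 - <<'E'
from h import *
s=status.state(); P,im=cloud("side")
Rc=R.from_rotvec(s['orientation']).as_matrix(); Q=(P-s['tcp_pos'])@Rc
hsv=cv2.cvtColor(im,cv2.COLOR_RGB2HSV)
m=(hsv[...,1]>70)&(hsv[...,0]<20)&(np.linalg.norm(np.nan_to_num(Q,nan=9),axis=-1)<.07)
q=Q[m]*1000
for z in range(-40,20,4):
    w=q[(q[:,2]>=z)&(q[:,2]<z+4)]
    if len(w)>3: print(z,len(w),'x',w[:,0].min().round(),w[:,0].max().round(),'y',np.percentile(w[:,1],[5,50,95]).round())
goals((.5376,.053,.21,.4,18),(.522,.053,.136,.4,18),(.505,.053,.0835,.4,18))
E
```

```text
time_s: 13.1
tcp_pos: [0.5967, 0.3199, 0.0052]
orientation: [-3.139, 0.029, 0.007]
force: [0.4, 2.7, 1.9]
grip_width: 0.0235
time_s: 14.22
tcp_pos: [0.5957, 0.3178, 0.2016]
orientation: [3.141, -0.029, -0.015]
force: [-0.1, 0.2, -1.3]
grip_width: 0.0233
-40 65 x -26.0 35.0 y [-8.  4. 13.]
-36 21 x -25.0 34.0 y [ 2.  9. 13.]
-32 22 x -24.0 29.0 y [-2.  9. 12.]
-28 44 x -29.0 40.0 y [-10.   6.  18.]
-24 63 x -30.0 40.0 y [-6. 13. 21.]
-20 18 x -30.0 39.0 y [-7. 19. 22.]
-16 13 x -30.0 40.0 y [ 4. 19. 22.]
-12 16 x -30.0 41.0 y [-15.  19.  22.]
-8 11 x -30.0 36.0 y [-13.  20.  23.]
-4 18 x -30.0 33.0 y [16. 20. 22.]
0 8 x -29.0 28.0 y [16. 18. 20.]
t 14.28 tcp [0.5955 0.3178 0.201 ] F [-0.2 -0.1 -1.8] w 0.0234 q [0.45 0.28 1.61 0.   1.27 2.04]
(0.5376, 0.053, 0.21, 0.4, 18) turn [-0.003, -0.304, -0.025] shift [-0.0531, 0.2658, -0.0081]
(0.522, 0.053, 0.136, 0.4, 18) turn [-0.003, -0.304, -0.025] shift [-0.0679, 0.266, 0.0661]
(0.505, 0.053, 0.0835, 0.4, 18) turn [-0.003, -0.304, -0.025] shift [-0.0844, 0.2663, 0.1187]
```

A is held, with the boat 5 mm forward in the grip. To the ramp, left side.

```bash
python3 -m creep '[[[0,-0.07,0],[-0.012,0.06,-0.008],0],[[0,-0.14,-0.01],[-0.024,0.12,-0.008],0],[[0,-0.21,-0.02],[-0.036,0.18,-0.008],0],[[-0.003,-0.304,-0.025],[-0.05,0.23,-0.008],0],[[-0.003,-0.304,-0.025],[-0.053,0.266,-0.008],0],[[-0.003,-0.304,-0.025],[-0.06,0.266,0.03],0],[[-0.003,-0.304,-0.025],[-0.068,0.266,0.066],0],[[-0.003,-0.304,-0.025],[-0.068,0.266,0.066],0],[[-0.003,-0.304,-0.025],[-0.068,0.266,0.066],0]]'
python3 -c "
from h import *
goals((.507,.053,.0885,.4,18),(.505,.053,.0833,.4,18))"
```

```text
time_s: 15.4
tcp_pos: [0.5242, 0.0543, 0.1385]
orientation: [-3.102, -0.012, 0.485]
force: [0.9, 0.5, -1.1]
grip_width: 0.0239
t 15.4 tcp [0.5242 0.0543 0.1385] F [ 0.9  0.5 -1.1] w 0.0239 q [0.05 0.26 1.78 0.01 1.41 1.6 ]
(0.507, 0.053, 0.0885, 0.4, 18) turn [-0.002, -0.004, 0.001] shift [-0.0012, 0.0014, 0.0529]
(0.505, 0.053, 0.0833, 0.4, 18) turn [-0.002, -0.004, 0.001] shift [-0.0015, 0.0014, 0.0584]
```

```bash
python3 -m creep '[[[0,0,0],[0,0.001,0.03],0],[[0,0,0],[0,0.001,0.046],0],[[0,0,0],[0,0.001,0.051],0],[[0,0,0],[0,0.001,0.051],0],[[0,0,0],[0,0.001,0.051],0]]'
python3 -m creep '[[[0,0,0],[0,0,0.003],0],[[0,0,0],[0,0,0.003],0],[[0,0,0],[0,0,0.003],0]]'
```

```text
time_s: 16.02
tcp_pos: [0.5097, 0.0534, 0.0911]
orientation: [-3.103, -0.011, 0.48]
force: [-0.7, 0.3, -1.6]
grip_width: 0.0234
time_s: 16.4
tcp_pos: [0.5078, 0.0533, 0.0873]
orientation: [-3.102, -0.011, 0.483]
force: [0.3, -0.6, -2.7]
grip_width: 0.0237
```

```bash
python3 -m creep '[[[0,0,0],[0,0,0.003],0],[[0,0,0],[0,0,0.003],0],[[0,0,0],[0,0,0.003],0]]'
python3 -m creep '[[[0,0,0],[0,0,0.002],0],[[0,0,0],[0,0,0.002],0],[[0,0,0],[0,0,0.002],0]]'
```

```text
time_s: 16.77
tcp_pos: [0.5068, 0.0533, 0.0843]
orientation: [-3.102, -0.011, 0.484]
force: [0.5, 0.4, -1.1]
grip_width: 0.0234
time_s: 17.15
tcp_pos: [0.5062, 0.0533, 0.0824]
orientation: [-3.102, -0.011, 0.483]
force: [0.3, -0.0, -0.5]
grip_width: 0.0232
```

```bash
python3 -m creep '[[[0,0,0],[0,0,0.0015],0],[[0,0,0],[0,0,0.0015],0]]'; python3 -m creep '[[[0,0,0],[0,0,0],1],[[0,0,0],[0,0,0],1],[[0,0,0],[0,0,0],1],[[0,0,0],[0,0,0],1],[[0,0,0],[0,0,0],1],[[0,0,0],[0,0,-0.03],1],[[0,0,0],[0,0,-0.08],1],[[0,0,0],[0,0,-0.1],1],[[0,0,0],[0,0,-0.1],1],[[0,0,0],[0,0,-0.1],1]]'
python3 - <<'E'
from h import *
goals()
P,im=cloud("side"); cv2.imwrite("pics/s8.png",cv2.resize(im[130:330,200:480,::-1],(700,500),interpolation=2))
hsv=cv2.cvtColor(im,cv2.COLOR_RGB2HSV)
C=np.array([.568,-.007,0]);L=(P-C)@R.from_euler('z',.4,degrees=True).as_matrix(); L=np.nan_to_num(L,nan=9)
h=L[...,2]-(.056-.325*L[...,0])
for n,sg in(("A",1),("B",-1)):
    m=(abs(L[...,0])<.13)&(abs(L[...,1]-sg*.06)<.055)&(h>.012)&(h<.075)&(hsv[...,1]>70)
    if n=="B": m&=(L[...,0]<.12)
    print(n,rect(L[m][:,:2]))
E
```

```text
time_s: 17.4
tcp_pos: [0.506, 0.0533, 0.0812]
orientation: [-3.103, -0.011, 0.483]
force: [0.3, 0.6, 0.0]
grip_width: 0.0235
time_s: 18.65
tcp_pos: [0.5348, 0.0532, 0.1745]
orientation: [-3.102, -0.011, 0.488]
force: [-0.1, -0.2, -1.1]
grip_width: 0.0881
t 18.65 tcp [0.5348 0.0532 0.1745] F [-0.1 -0.2 -1.1] w 0.0881 q [0.04 0.25 1.72 0.01 1.48 1.6 ]
A (array([20.4, 61.2]), array([109., 219.]), 179.6, 748)
B (array([ 85.6, -61.3]), array([39.9, 68.5]), 179.1, 625)
```

View pics/s8.png

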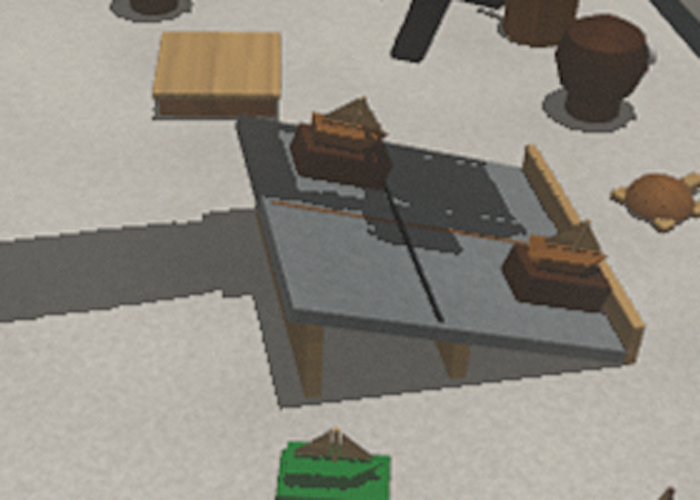

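A stayed above the line (crop (340,150)) and B rests at the lip at ramp x ≈ 0.086. Now I'll regrasp A.

```bash
python3 -m creep '[[[0,0,0],[0.004,0,0.05],1],[[0,0,0],[0.004,0,0.09],1],[[0,0,0],[0.004,0,0.097],1],[[0,0,0],[0.004,0,0.097],1],[[0,0,0],[0.004,0,0.097],0],[[0,0,0],[0.004,0,0.097],0],[[0,0,0],[0.004,0,0.097],0],[[0,0,0],[0.004,0,0.097],0],[[0,0,0],[0.004,0,0.097],0],[[0,0,0],[0.004,0,0.097],0]]'
python3 -m creep '[[[0,0,0],[0,0,0],0],[[0,0,0],[0,0,0],0],[[0,0,0],[0,0,0],0],[[0,0,0],[0,0,-0.02],0],[[0,0,0],[0,0,-0.06],0],[[0,0,0],[0,0,-0.12],0],[[0,0,0],[0,0,-0.12],0],[[0,0,0],[0,0,-0.12],0]]'
python3 -c "
from h import *
goals((.449,.3143,.18,-9.7,0),(.449,.3143,.08,-9.7,0))"
```

```text
time_s: 19.95
tcp_pos: [0.5105, 0.0533, 0.0827]
orientation: [-3.102, -0.011, 0.483]
force: [-0.3, -0.1, 0.1]
grip_width: 0.0299
time_s: 20.95
tcp_pos: [0.5472, 0.0533, 0.1975]
orientation: [-3.103, -0.011, 0.482]
force: [-1.5, -0.5, -1.5]
grip_width: 0.0233
t 20.95 tcp [0.5472 0.0533 0.1975] F [-1.5 -0.5 -1.5] w 0.0233 q [0.04 0.26 1.67 0.01 1.52 1.6 ]
(0.449, 0.3143, 0.18, -9.7, 0) turn [0.024, 0.308, 0.175] shift [-0.0864, -0.2617, 0.0466]
(0.449, 0.3143, 0.08, -9.7, 0) turn [0.024, 0.308, 0.175] shift [-0.0561, -0.2614, 0.1419]
```

```bash
python3 -m creep '[[[0,0.08,0],[-0.02,-0.055,0.01],0],[[0,0.16,0],[-0.04,-0.11,0.02],0],[[0,0.24,0],[-0.06,-0.165,0.03],0],[[0.003,0.308,0.007],[-0.075,-0.22,0.04],0],[[0.003,0.308,0.007],[-0.086,-0.262,0.047],0],[[0.003,0.308,0.007],[-0.086,-0.262,0.047],0],[[0.003,0.308,0.007],[-0.07,-0.262,0.095],0],[[0.003,0.308,0.007],[-0.056,-0.262,0.142],0],[[0.003,0.308,0.007],[-0.056,-0.262,0.142],0],[[0.003,0.308,0.007],[-0.056,-0.262,0.142],0]]'
python3 -m creep '[[[0,0,0],[0,0,0],0],[[0,0,0],[0,0,0],0]]'
python3 - <<'E'
from h import *
goals((.449,.3143,.04,0,0),(.449,.3143,.036,0,0))
s=status.state(); P,im=cloud("side")
Rc=R.from_rotvec(s['orientation']).as_matrix(); Q=(P-s['tcp_pos'])@Rc
hsv=cv2.cvtColor(im,cv2.COLOR_RGB2HSV)
m=(hsv[...,1]>70)&(hsv[...,0]<20)&(np.linalg.norm(np.nan_to_num(Q,nan=9),axis=-1)<.07)
q=Q[m]*1000
for z in range(-40,30,4):
    w=q[(q[:,2]>=z)&(q[:,2]<z+4)]
    if len(w)>3: print(z,len(w),'x',w[:,0].min().round(),w[:,0].max().round(),'y',np.percentile(w[:,1],[5,50,95]).round())
E
```

```text
time_s: 22.2
tcp_pos: [0.4493, 0.3144, 0.0801]
orientation: [-3.137, 0.002, 0.002]
force: [-0.2, 0.5, -1.5]
grip_width: 0.0235
time_s: 22.45
tcp_pos: [0.4502, 0.3156, 0.0816]
orientation: [-3.135, 0.001, -0.003]
force: [-0.1, 0.0, -1.3]
grip_width: 0.0236
t 22.45 tcp [0.4502 0.3156 0.0816] F [-0.1  0.  -1.3] w 0.0236 q [0.56 0.14 2.   0.01 0.99 2.13]
(0.449, 0.3143, 0.04, 0, 0) turn [-0.007, -0.002, -0.001] shift [-0.0013, 0.0016, 0.0416]
(0.449, 0.3143, 0.036, 0, 0) turn [-0.007, -0.002, -0.001] shift [-0.0013, 0.0016, 0.0456]
-40 8 x -24.0 21.0 y [ 0.  7. 13.]
-36 62 x -28.0 30.0 y [-7.  4. 14.]
-32 19 x -27.0 30.0 y [ 4. 11. 14.]
-28 16 x -25.0 23.0 y [ 4.  9. 11.]
-24 52 x -34.0 34.0 y [-11.   8.  21.]
-20 19 x -32.0 35.0 y [-13.  12.  21.]
-16 9 x -33.0 34.0 y [17. 19. 22.]
-12 13 x -34.0 34.0 y [-2. 19. 22.]
-8 9 x -34.0 34.0 y [16. 18. 23.]
-4 14 x -34.0 34.0 y [17. 21. 23.]
0 16 x -9.0 33.0 y [19. 20. 21.]
```

```bash
python3 -m creep '[[[0,0,0],[-0.001,0.001,0.03],0],[[0,0,0],[-0.001,0.001,0.043],0],[[0,0,0],[-0.001,0.001,0.045],0],[[0,0,0],[-0.001,0.001,0.045],0],[[0,0,0],[-0.001,0.001,0.045],0]]'
python3 -m creep '[[[0,0,0],[0,0,0.002],0],[[0,0,0],[0,0,0.002],0],[[0,0,0],[0,0,0.002],0]]'
```

```text
time_s: 23.12
tcp_pos: [0.4473, 0.3138, 0.0368]
orientation: [-3.138, 0.0, 0.003]
force: [-5.9, -3.9, 13.6]
grip_width: 0.0237
time_s: 23.5
tcp_pos: [0.4474, 0.3139, 0.0368]
orientation: [-3.138, 0.0, 0.004]
force: [-10.8, -6.8, 26.2]
grip_width: 0.0234
```

It's on the stand (+26 N). I'll ease up 3.5 mm, release and retreat.

```bash
python3 -m creep '[[[0,0,0],[0,0,-0.0035],0],[[0,0,0],[0,0,-0.0035],0]]'
python3 -m creep '[[[0,0,0],[0,0,0],1],[[0,0,0],[0,0,0],1],[[0,0,0],[0,0,0],1],[[0,0,0],[0,0,0],1],[[0,0,0],[0,0,0],1],[[0,0,0],[0,0,-0.03],1],[[0,0,0],[0,0,-0.08],1],[[0,0,0],[0,0,-0.14],1],[[0,0,0],[0,0,-0.16],1],[[0,0,0],[0,0,-0.16],1]]'
python3 - <<'E'
from h import *
goals()
P,im=cloud("side"); P=np.nan_to_num(P,nan=9)
for lo,hi in((.048,.061),(.04,.11)):
    m=(np.hypot(P[...,0]-.449,P[...,1]-.3143)<.06)&(P[...,2]>lo)&(P[...,2]<hi); print(rect(P[m][:,:2]),P[m][:,2].max())
L=P-[.568,-.007,0]; h=L[...,2]-(.056-.325*L[...,0])
m=(L[...,0]<.12)&(L[...,0]>0)&(abs(L[...,1]+.06)<.055)&(h>.012)&(h<.075); print('B',rect(L[m][:,:2]))
cv2.imwrite("pics/s9.png",cv2.resize(im[60:330,200:480,::-1],(620,598),interpolation=2))
E
```

```text
time_s: 23.75
tcp_pos: [0.4485, 0.3148, 0.0369]
orientation: [-3.136, 0.001, -0.001]
force: [-1.4, 0.8, 6.2]
grip_width: 0.0233
time_s: 25.0
tcp_pos: [0.4488, 0.314, 0.1977]
orientation: [-3.135, 0.001, -0.003]
force: [0.2, 0.2, 0.4]
grip_width: 0.0883
t 25.0 tcp [0.4488 0.314  0.1977] F [0.2 0.2 0.4] w 0.0883 q [0.56 0.03 1.9  0.   1.21 2.13]
(array([450.2, 310.5]), array([45.6, 71.9]), 179.7, 252) 0.06090882800492814
(array([450.2, 310.4]), array([45.6, 72. ]), 179.9, 638) 0.10202233512001013
B (array([ 85.8, -59.8]), array([44.3, 68.1]), 180.0, 925)
```

View pics/s9.png

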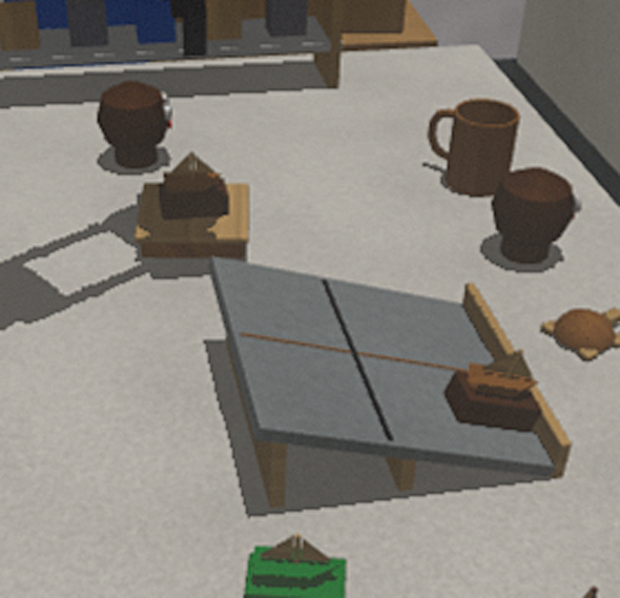

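A stands upright in the middle of the stand (crop (195,190)). B is unchanged at the lip (500,395).

```bash
python3 -c "
from bench import ticket
print(ticket.sign_off())"
```

```text
the job is handed in; nothing more can be done
None
```

The job is done and handed in at about 25 s on the clock, but no verdict is reported. I call the two boats B (right of the ramp at the start) and A (near the stand); I can't tell which is boat_a or boat_b in your naming.

- **Ramp test:** I let go of both boats on the upper part of the ramp, tilted to match the slope. B slid to the lip by itself. A stayed put above the black line.
- **Final placing:** I moved A to the display stand and left B untouched at the lip.
- **Last checks:** A stands upright on the stand, about 4 mm off its middle. B rests at the lip, about 86 mm downhill of the ramp's origin. The gripper is open and clear, with the tool about 0.2 m above the table.

**What went wrong or disagreed:**
- **First grasp:** my first grasp of B came away empty because I hadn't commanded the fingers far enough closed. B was unmoved, and the second try held.
- **Finger opening:** the readout showed about 23 mm with a 40 mm block in the grip, so I checked each hold by force and camera.
- **A's position before placing:** my depth measurement of A on the ramp failed because it included other objects, so I judged that step from the picture.
- **Force on the stand:** pressing A onto the stand reached about 26 N before I eased up and released it.

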